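Clamp a paraffin block in the trimming holder

ROBOT

A 6-joint arm with a two-finger parallel gripper is mounted at the origin on a cart in front of the work surface, level with it; the furniture and walls round the work are solid. World frame = base frame: x ahead of the robot, y to its left, z up, the work surface at z = 0. Lengths are in m, angles in rad, forces in N, time in s.
With the tool pointing down it reaches from about 0.325 to 0.85 m from the base axis. Payload 15.5 kg.
Tool frame: the origin (TCP) lies midway between the tips of the shut fingers; the grasp point (between the pads) lies 19 mm behind it; z points along the fingers, y is the line along which they close (so a half turn about z gives the same grasp; the last joint's range is limited). The gripper opens to 91 mm and grips with 3 to 60 N. Pads are 32 mm wide; open, the fingers measure 118 mm over their backs; the gripper's body (76 mm by 178 mm) begins 60 mm behind the grasp point.
Start: joints at [1.022, 0.494, 1.345, -0, 1.302, -0.096], TCP at [0.274, 0.562, 0.214] pointing down, gripper open.
Joint ranges: [-2.91, 2.91], [-0.82, 2.16], [0.22, 2.67], [-1.22, 4.37], [0.12, 2.79], [-3.08, 3.08]. Speed limits (rad/s): [1.89, 1.89, 2.57, 3.01, 3.01, 3.01].

INTERFACE

Orientations are given as a unit quaternion [x, y, z, w].
In Python, from cell import ctrl gives the robot as it stands.
- The arm moves only by the tool move_arm, never from a script. Its argument "targets" is a list of rows, each a list of 4 numbers: the shift along the world's x, y, z in mm, then the turn about the world's z in degrees. A call has 1 to 8 rows; each row is the pose to reach, as a shift and turn from the pose commanded when the call began; what a row does not reach only later rows make up. A row lasts 1/12 s, in which the tool goes at most 41.7 mm and 7.16 degrees, less where a joint would pass 70% of its speed; a pose out of reach is approached as far as the arm can. A call with a gripper value outside its range is refused whole. "jaw" is the opening, from 0 (shut) to 1 (fully open), set as the call begins (left out, the last holds). The fingers move at their own pace and stop on an object; "force" is the grip in N (left out, the last holds). Time passes only in rows, so rows that repeat a pose let the fingers close. It gives the time, the measured TCP pose, the force, the opening and the grip force at its end, in the units of the state.
- ctrl.read_state(): the state, without advancing time (a new reading comes with each control period).
- ctrl.capture(name): name is "scene" or "top" or "wrist"; returns a dict with "image" (480x640x3 uint8, red, green, blue), "fx", "fy", "cx", "cy" (pixels), "rvec" (rotation vector, rad) and "tvec" (3), from world to camera coordinates, as OpenCV has them. Camera axes: x right, y down, z forward; pixel columns grow to the right and rows downward; lengths in m; the calibration is good to about 2 mm. A picture is of the moment at which its call begins. There is no depth.
- ctrl.job_done(): hands the job in; it is judged then, once.
The state is a dict: "clock": time; "joints": joint angles; "qd": joint speeds; "joint_efforts": joint torques, N m; "tcp_pos": TCP position; "eef_rot": TCP orientation; "wrist_force": force on the tool from outside, world axes, zero at the start; "torque": the same for the moment, N m; "opening": opening from 0.0 (shut) to 1.0 (fully open); "grasp_force": force on a finger pad.
Only numpy, scipy, OpenCV 4.12 (cv2) and the standard library are available. Lean on these libraries where they do the work, as an engineer would, in place of code of your own. Each camera call takes 0.05 s, during which the arm holds its last target. There are 200 camera calls.

TASK

Load the paraffin block into the trimming holder, using only the fingertips and never picking it up: push the block across the plate until its long side lies flat against the back rail, before it reaches the pocket, then slide it along the rail into the corner pocket, under the keeper and up against the end stop. Only then push the cam lever round, away from the end stop, all the way to its stop, so that the cam clamps the block in place. Leave the empty cassette, the tweezers, the small brown bottle and the pipette beside the holder where they are, and finish with the robot clear.

Things in the scene. Friction and masses are not known exactly. Their poses are not given: they have to be found in the camera images.
- holder: Trimming holder, fixed to the desk: bare aluminium plate 125 x 230 mm (its x, y), top face 10 mm above the desk, with a steel rail along its far long edge, an end stop at one end of the rail and a cam lever. Origin: centre of its underside, on the desk; +x points to the back rail, y runs along the rail, +y towards the corner pocket, z up. The block slides easily on it (friction about 0.3).
- block: White plastic tissue cassette 28 x 40 x 7 mm (x, y, z), slotted sides, with a cream wax block 20 x 30 x 8 mm on the middle of its top; 15 mm high, 30 g. A sloping label face adds 6 mm at its -y end, which trails. Origin: centre of the underside. Starts loose on the plate, 22 to 40 mm short of the rail, 75 to 130 mm short of its seat, turned up to 0.5 rad from square, +y end towards the pocket.
- rail (a point): Back rail: this point is on its inner face (holder x = 44 mm) at plate level, y = 0; axes those of the holder. Steel, 12 mm thick, 9 mm high above the plate, from y = -110 to +104 mm. Rubber-like fingertips pressed on the wax from above with 5 to 15 N drag the block by friction; it may also be pushed at its sides.
- stop (a point): End stop, square to the rail: this point is on its inner face (holder y = 92 mm) at plate level, x = 28 mm. 12 mm thick, 9 mm high above the plate, from x = 12 to 44 mm. Rail and stop form the corner pocket, which is entered along the rail, since the cam stands in front of it.
- keeper (a point): Inner corner of rail and stop, at the top of the dark L-shaped keeper strip that lies on them, 11.5 mm above the plate. The strip is 2.5 mm thick, overhangs the pocket by 2 mm at the rail (holder y = 64 to 104 mm) and 3 mm at the stop; the block's 7 mm base passes beneath it with 2 mm to spare, and the wax stays clear of it.
- seat (a point): Where the block's origin lies when it is fully in the corner pocket, on the plate, long side against the rail and +y end against the stop: (30, 72, 10) mm in the holder's frame; axes those of the holder. A block flush on the rail has x = 0 in this frame.
- lever (a joint): Cam lever angle, rad, about its vertical pivot, anticlockwise from above. 0: lever points along the holder's -x, cam open, 5 to 8 mm clear of a seated block. 1.66: at its stop, lever points along -y, parallel to the rail. Starts at 0 to 0.3. The cam meets a seated block at about 1.2 and squeezes it on the rail with some newtons. Moves with about 1 N at the knob; stays where it is left.
- lever_knob (a point): Middle of the black knob that stands on the lever's free end, 75 mm from the pivot: 19 mm diameter, from 16 to 40 mm above the plate; this point is 28 mm above the plate (38 mm above the desk). The lever's bar below it is 10 mm wide, 8 to 13 mm above the plate.
- lever_pivot (a point): Pivot of the cam lever, on the plate's top face, at (-4.4, 76, 10) mm in the holder's frame; axes those of the holder. The hub is 16 mm across and 18 mm high; the cam is an eccentric steel disc of 26 mm diameter, its centre 8 mm from the pivot, 1 to 7 mm above the plate.
- empty_cassette: Empty white cassette basket 28 x 40 x 7 mm without wax, lying loose on the desk off the holder's -y end: a bystander. Origin: centre of the underside.
- tweezers: Steel tweezers 16 x 125 x 6 mm lying on the desk along the holder's near edge: a bystander. Origin: centre of the underside.
- dropper_bottle: Small brown bottle with a white cap, 27 mm across, 70 mm high, standing on the desk off the holder's -y end: a bystander. Origin: centre of the underside.
- pipette: Glass pipette with a red bulb, 12 x 154 x 12 mm, lying on the desk behind the back rail: a bystander. Origin: centre of the underside.
Not all that is in view belongs to the job. Leave any purple look-alike of the block alone.

How it is judged:
By the outcome, as a careful person would: the job done as asked, in the order asked, and still so for the second after the job is handed in, with the robot touching nothing.
It also fails if it takes over 58 s, if anything falls off the work surface, if the arm or the gripper's body presses on something with over 40 N, if the wrist force passes 120 N, or if a joint passes its speed limit or range.

## Working session

There is one attempt and no reset: what is moved stays moved. The work goes in short steps, Python scripts to look and compute and a tool call to move; the robot and the scene stay as the last step left them, time stands still between calls to the robot, and variables do not carry over. Pictures are saved under pics/ and viewed, at most 10 in all, crops included, and the job is handed in when it is done.

Besides the shell and the picture viewer there is one more tool, called after "Request:" in YAML: its name, and indented under it one key for each argument. move_arm: Moves the arm, as the interface text tells. Its arguments: {"type":"object","properties":{"targets":{"type":"array","items":{"type":"array","items":{"type":"number"}}},"jaw":{"type":"number"},"force":{"type":"number"}},"required":["targets"]}

```bash
mkdir -p pics; ls; cat > h.py <<'E'
import numpy as np, cv2
from cell import ctrl
def cap(n,save=None):
    c=ctrl.capture(n)
    if save: cv2.imwrite(f'pics/{save}.png',cv2.cvtColor(c['image'],cv2.COLOR_RGB2BGR))
    np.save(f'cal_{n}.npy',dict((k,c[k]) for k in c if k!='image'),allow_pickle=True)
    return c
def ld(n): return np.load(f'cal_{n}.npy',allow_pickle=True).item()
def pix2w(c,uv,z):
    R=cv2.Rodrigues(np.array(c['rvec'],float))[0];t=np.array(c['tvec'],float).ravel()
    C=-R.T@t
    d=R.T@np.array([(uv[0]-c['cx'])/c['fx'],(uv[1]-c['cy'])/c['fy'],1])
    return C+d*(z-C[2])/d[2]
def w2pix(c,P):
    R=cv2.Rodrigues(np.array(c['rvec'],float))[0];t=np.array(c['tvec'],float).ravel()
    p=np.atleast_2d(P)@R.T+t
    return np.c_[p[:,0]/p[:,2]*c['fx']+c['cx'],p[:,1]/p[:,2]*c['fy']+c['cy']]
E
python3 - <<'E'
from h import *
for n in('scene','top'):
    c=cap(n,n+'0')
    R=cv2.Rodrigues(np.array(c['rvec'],float))[0];print(n,c['fx'],-R.T@np.array(c['tvec']).ravel())
print(ctrl.read_state())
E
```

```text
pics
scene 572.5581517851225 [ 0.11597503 -0.41146569  0.58488913]
top 448.3524368495652 [0.47605442 0.05439975 0.89960528]
{'clock': 0.1, 'joints': array([ 1.02144911e+00,  4.94146089e-01,  1.34604272e+00,  1.07927873e-07,
        1.30247249e+00, -9.54748693e-02]), 'qd': array([ 3.90375807e-05, -9.22601944e-04, -2.13617454e-03,  1.40730795e-03,
        3.20430737e-03,  9.50004935e-04]), 'joint_efforts': array([ 5.45428229e-04, -8.80244279e+01, -3.82544339e+01,  7.08118477e-02,
        4.82808519e-02, -1.02455547e-04]), 'tcp_pos': array([0.27384598, 0.56145692, 0.21339127]), 'eef_rot': array([ 2.24993296e-01,  9.74360165e-01, -5.06774300e-04, -1.69351610e-04]), 'wrist_force': array([-0.00370216, -0.85924129,  0.50587825]), 'torque': array([-0.02864838,  0.00525086, -0.02191117]), 'grasp_force': 0.0, 'opening': 1.0001682034178554}
```

View pics/top0.png

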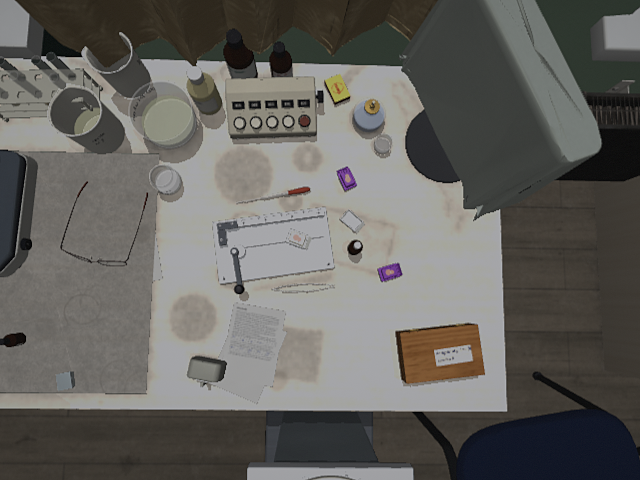

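View pics/scene0.png

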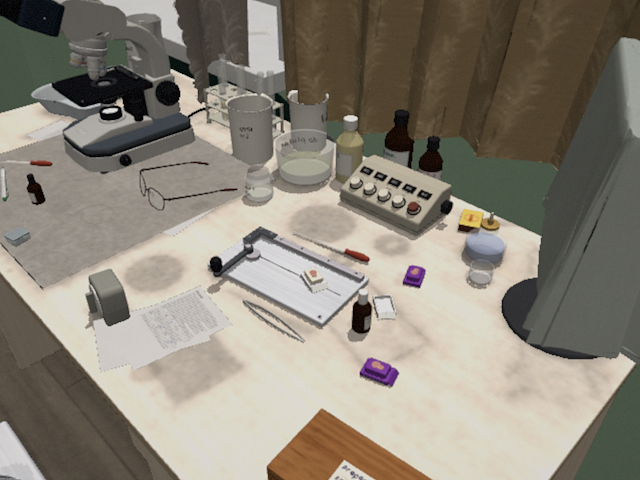

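The top view shows the holder at (275,245), the knob at (239,289), the pocket at (225,232) and the white block on the plate at (298,239). The purple look-alikes are at (347,178) and (390,271), and the empty cassette is off the plate at (351,221). The block that fits is the white one with cream wax, on the plate. I'll confirm it in an enlarged crop.

```bash
python3 - <<'E'
import cv2
i=cv2.imread('pics/top0.png')[190:300,205:345]
cv2.imwrite('pics/c1.png',cv2.resize(i,None,fx=5.4,fy=5.4,interpolation=cv2.INTER_CUBIC))
i=cv2.imread('pics/scene0.png')[220:330,200:375]
cv2.imwrite('pics/c2.png',cv2.resize(i,None,fx=4.5,fy=4.5,interpolation=cv2.INTER_CUBIC))
E
```

```text
(no output)
```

View pics/c1.png

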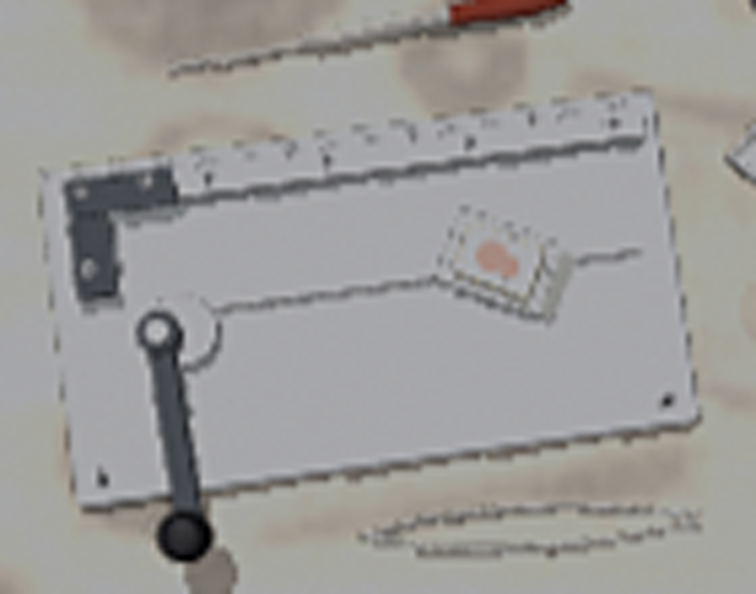

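View pics/c2.png

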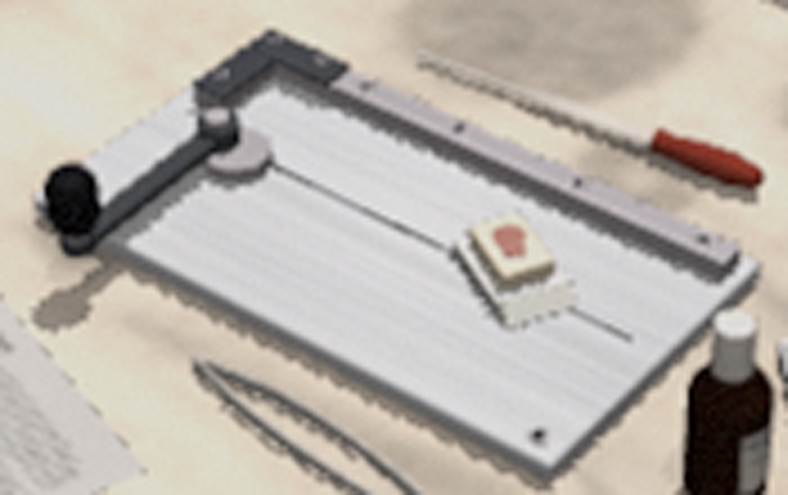

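The crops confirm it: a white cassette with cream wax (pink specimen), wax at c1 (497,259), label end trailing right. The knob is at c1 (185,537) and the hub at (160,333). Next I fit the poses.

```bash
cat > fit.py <<'E'
from h import *
from scipy.optimize import least_squares
ct,cs=ld('top'),ld('scene')
T=lambda u,v:(u/5.4+205-.4,v/5.4+190-.4); S=lambda u,v:(u/4.5+200-.4,v/4.5+220-.4)
def xf(p,P):
    P=np.atleast_2d(np.array(P,float))/1e3;c,s=np.cos(p[2]),np.sin(p[2])
    return np.c_[p[0]+c*P[:,0]-s*P[:,1],p[1]+s*P[:,0]+c*P[:,1],P[:,2]]
def fit(obs,x0):
    f=lambda p:np.concatenate([(w2pix(ct if k=='t' else cs,xf(p,[P]))[0]-uv) for k,uv,P in obs])
    r=least_squares(f,x0,loss='soft_l1');print(r.x,np.round(r.fun.reshape(-1,2),1).tolist());return r.x
if __name__=='__main__':
    H=fit([('t',T(80,503),(-62.5,115,10)),('t',T(698,418),(-62.5,-115,10)),('t',T(652,92),(62.5,-115,10)),('t',T(45,172),(62.5,115,10)),
     ('t',T(160,333),(-4.4,76,28)),('s',S(217,116),(-4.4,76,28)),('s',S(548,470),(-62.5,-115,10)),('s',S(762,266),(62.5,-115,10)),('s',S(272,32),(56,104,21.5))],[.47,.09,.1])
    np.save('H.npy',H)
    k=pix2w(ct,T(185,537),.050)  # knob top
    ks=pix2w(cs,S(72,195),.038)
    B=fit([('t',T(465,205),(14,20,7)),('t',T(572,262),(14,-26,4)),('t',T(548,322),(-14,-26,0)),('t',T(437,262),(-14,20,7)),
      ('s',S(455,250),(-14,20,17)),('s',S(488,220),(10,15,25)),('s',S(553,262),(10,-15,25)),('s',S(510,283),(-10,-15,25)),('s',S(468,240),(-10,15,25)),
      ('t',T(497,259),(0,0,25))],[.5,.03,-.2]) if 0 else fit([('t',T(465,205),(14,20,17)),('t',T(548,322),(-14,-26,10)),('t',T(437,256),(-14,20,17)),('t',T(575,258),(14,-26,10)),
      ('s',S(453,250),(-14,20,17)),('s',S(488,217),(10,15,25)),('s',S(554,262),(10,-15,25)),('s',S(508,285),(-10,-15,25)),('s',S(468,240),(-10,15,25)),('s',S(508,327),(-14,-26,10)),('s',S(578,292),(14,-26,10))],[.5,.03,-.3])
    np.save('B.npy',B)
    c,s=np.cos(H[2]),np.sin(H[2])
    inv=lambda p:np.round(1e3*np.array([[c,s],[-s,c]])@(np.array(p[:2])-H[:2]),1)
    print('knob',k,ks,inv(k),inv(ks)); print('block in holder',inv(B),B[2]-H[2])
    for n,p in dict(seat=(30,72,10),pivot=(-4.4,76,10),stop=(28,92,10),rail=(44,0,10)).items(): print(n,xf(H,p)[0])
    # overlay
    a=cv2.imread('pics/top0.png')[190:300,205:345];a=cv2.resize(a,None,fx=5,fy=5,interpolation=cv2.INTER_CUBIC)
    b=cv2.imread('pics/scene0.png')[220:330,200:375];b=cv2.resize(b,None,fx=4.5,fy=4.5,interpolation=cv2.INTER_CUBIC)
    box=lambda x,y0,y1,z:[(x,y1,z),(x,y0,z),(-x,y0,z),(-x,y1,z)]
    for p,L,col in[(H,[(62.5,115,10),(62.5,-115,10),(-62.5,-115,10),(-62.5,115,10)],(0,0,255)),(H,[(44,-110,10),(44,104,10)],(255,0,0)),(B,box(10,-15,15,25),(0,160,0)),(B,box(14,-20,20,17),(255,0,255)),(B,box(14,-26,20,10),(0,128,255))]:
        W=xf(p,L)
        cv2.polylines(a,[np.int32((w2pix(ct,W)-[204.6,189.6])*5)],True,col,1);cv2.polylines(b,[np.int32((w2pix(cs,W)-[199.6,219.6])*4.5)],True,col,1)
    cv2.imwrite('pics/ov.png',np.vstack([a[80:340,:700],cv2.copyMakeBorder(b[150:420,:700],0,0,0,0,0)]))
E
python3 fit.py
```

```text
[0.57560249 0.12127091 0.15009612] [[-0.5, 0.9], [0.7, 0.9], [0.6, -0.1], [-1.0, -0.1], [-0.4, -0.4], [0.3, 0.4], [0.3, -0.1], [0.3, -0.2], [-0.1, -0.6]]
[ 0.5880911   0.07349188 -0.33415187] [[-0.5, 0.8], [1.0, 0.5], [-0.3, 4.5], [0.8, -0.7], [-0.6, -2.4], [6.9, -1.4], [0.7, -0.2], [-1.0, -1.7], [-0.3, -3.0], [-0.2, 1.6], [0.8, 4.1]]
knob [0.4860739  0.18023591 0.05      ] [0.48870703 0.18575195 0.038     ] [-79.7  71.7] [-76.3  76.7]
block in holder [  5.2 -49.1] -0.4842479931352258
seat [0.5944988  0.19694739 0.01      ]
pivot [0.55988744 0.19575848 0.01      ]
stop [0.58953063 0.21642346 0.01      ]
rail [0.61910779 0.12785037 0.01      ]
```

View pics/ov.png

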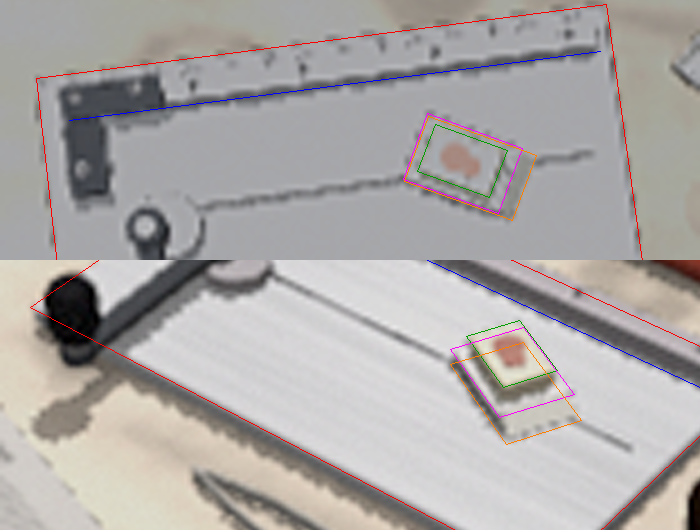

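Request:
move_arm:
  targets:
    - [18,-33,0,-3.7]
    - [36,-66,0,-7.4]
    - [54,-99,0,-11.1]
    - [72,-132,0,-14.8]
    - [90,-165,0,-18.5]
    - [108,-198,0,-22.2]
    - [126,-231,0,-25.9]
    - [144,-264,0,-29.6]
  jaw: 0
  force: 20

```text
clock: 0.77
tcp_pos: [0.4183, 0.296, 0.2138]
eef_rot: [0.468, 0.884, -0.0, -0.0]
wrist_force: [0.4, 1.0, 0.3]
opening: 0.447
grasp_force: 0.0
```

Request:
move_arm:
  targets:
    - [16,-29,-13,-3.2]
    - [32,-58,-26,-6.4]
    - [48,-87,-39,-9.6]
    - [63,-116,-52,-12.8]
    - [78,-145,-65,-16]
    - [94,-174,-78,-19.2]
    - [110,-205,-91,-22.4]
    - [126,-236,-104,-25.8]

```text
clock: 1.43
tcp_pos: [0.5443, 0.0602, 0.1091]
eef_rot: [0.653, 0.757, -0.0, -0.0]
wrist_force: [1.0, 0.2, -0.0]
opening: 0.003
grasp_force: 0.0
```

```bash
cat > st.py <<'E'
from h import *
H=np.load('H.npy');c,s=np.cos(H[2]),np.sin(H[2])
inv=lambda p:np.round(1e3*np.array([[c,s],[-s,c]])@(np.array(p[:2])-H[:2]),1)
def st():
    d=ctrl.read_state();q=d['eef_rot'];print('t',d['clock'],'tcp',np.round(d['tcp_pos']*1e3,1),'holder',inv(d['tcp_pos']),'yaw',round(np.degrees(2*np.arctan2(q[1],q[0]))-90,2),'F',np.round(d['wrist_force'],1),'op',round(d['opening'],2),'j6',round(d['joints'][5],2))
E
python3 - <<'E'
from st import *;st()
b=pix2w(ld('top'),(355,243),.07);print('bottle',b,inv(b))
cap('wrist','w1')
E
```

```text
t 1.4333 tcp [544.3  60.2 109.1] holder [-40.  -55.8] yaw 8.45 F [ 1.   0.2 -0. ] op 0.0 j6 -0.15
bottle [ 0.57448643 -0.0356924   0.07      ] [ -24.6 -155. ]
```

View pics/w1.png

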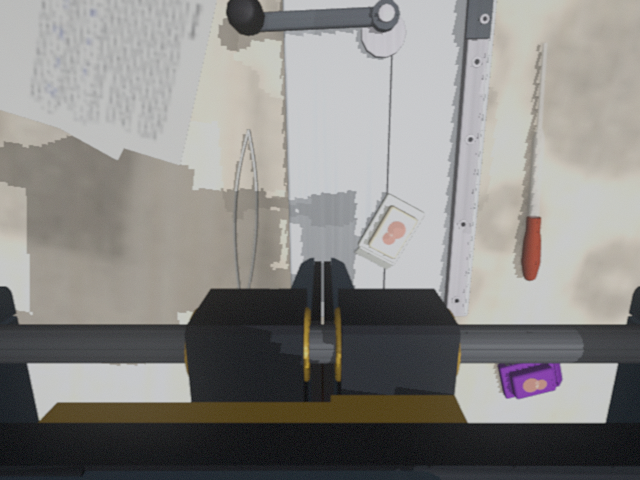

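The wrist view shows the shut fingers at (322,265), near-side of the block at (390,232). The block's leading end is at (388,193)–(424,212), and the rail's inner edge is at x≈455. I'll check the model against it.

```bash
python3 - <<'E'
from st import *; from fit import xf
c_=ld('wrist');B=np.load('B.npy')
P=lambda p,L:np.round(w2pix(c_,xf(p,L))).tolist()
print('block',P(B,[(-14,20,17),(14,20,17),(-14,-26,10),(14,-26,10),(0,0,25)]))
print('pivot',P(H,[(-4.4,76,28)]),'rail',P(H,[(44,-110,19),(44,0,19),(44,60,19)]))
for n,uv,z in[('hub',(386,13),.028),('knob',(246,14),.05),('A',(388,193),.017),('B',(424,212),.017),('C',(355,250),.01),('D',(390,268),.01)]:
    print(n,inv(pix2w(c_,uv,z)))
st();p=ctrl.read_state()['tcp_pos'];print('tip px',w2pix(c_,[p]))
E
```

```text
block [[391.0, 190.0], [429.0, 210.0], [355.0, 248.0], [391.0, 267.0], [397.0, 230.0]]
pivot [[390.0, 9.0]] rail [[448.0, 314.0], [462.0, 150.0], [471.0, 44.0]]
hub [-6.7 74.2]
knob [-79.4  69.1]
A [  0.1 -26.7]
B [ 23.7 -39. ]
C [-19.6 -66.7]
D [  4.6 -79.6]
t 1.4833 tcp [546.7  55.4 107.1] holder [-38.5 -60.8] yaw 8.05 F [ 2.9 -7.3 -3.5] op 0.01 j6 -0.15
tip px [[329.57944334 302.56014324]]
```

Request:
move_arm:
  targets:
    - [0,0,-25,0]
    - [0,0,-50,0]
    - [0,0,-75,0]
    - [0,0,-88,0]
    - [0,0,-94,0]
    - [0,0,-97,0]
    - [0,0,-97,0]
    - [0,0,-97,0]

```text
clock: 2.15
tcp_pos: [0.5445, 0.0618, 0.0136]
eef_rot: [0.652, 0.758, 0.0, 0.0]
wrist_force: [-0.5, -0.7, -0.5]
opening: 0.005
grasp_force: 0.0
```

```bash
python3 -c "from st import *;st()"
```

```text
t 2.15 tcp [544.5  61.8  13.6] holder [-39.7 -54.1] yaw 8.61 F [-0.5 -0.7 -0.5] op 0.01 j6 -0.15
```

Request:
move_arm:
  targets:
    - [4,0.6,-0.5,0]
    - [7.9,1.2,-0.5,0]
    - [11.9,1.8,-0.5,0]
    - [15.8,2.4,-0.5,0]
    - [19.8,3,-0.5,0]
    - [23.7,3.6,-0.5,0]
    - [27.7,4.2,-0.5,0]
    - [31.6,4.8,-0.5,0]

```text
clock: 2.82
tcp_pos: [0.576, 0.0666, 0.0124]
eef_rot: [0.652, 0.758, -0.0, -0.0]
wrist_force: [-0.4, 0.6, -0.1]
opening: 0.004
grasp_force: 0.1
```

```bash
python3 - <<'E'
from st import *;st()
i=cap('wrist')['image'][130:330,280:500]
cv2.imwrite('pics/w2.png',cv2.resize(i,None,fx=3,fy=3)[:,:,::-1])
E
```

```text
t 2.8167 tcp [576.   66.6  12.4] holder [ -7.8 -54.1] yaw 8.6 F [-0.4  0.6 -0.1] op 0.0 j6 -0.14
```

View pics/w2.png

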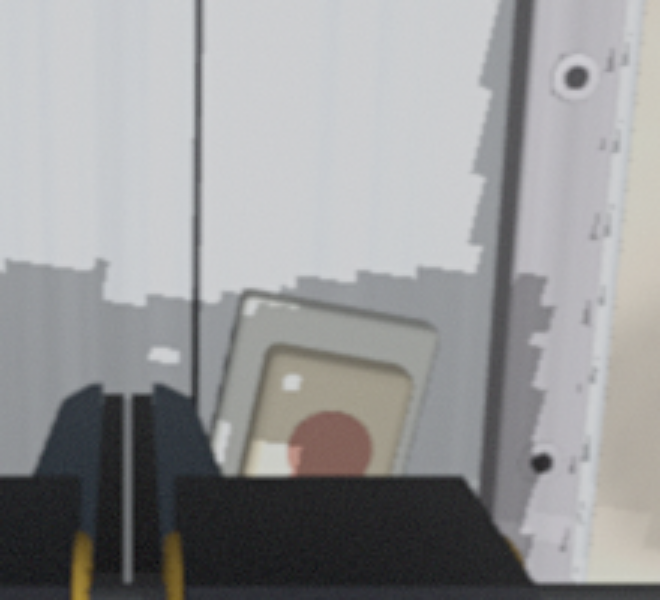

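The block has turned to about 10° from square and is moving with the finger. I'll keep pushing.

Request:
move_arm:
  targets:
    - [2,0.3,0,0]
    - [4,0.6,0,0]
    - [5.9,0.9,0,0]
    - [7.9,1.2,0,0]
    - [8.9,1.3,0,0]
    - [9.9,1.5,0,0]

```text
clock: 3.37
tcp_pos: [0.5856, 0.0681, 0.0124]
eef_rot: [0.652, 0.758, -0.0, -0.0]
wrist_force: [-0.2, 0.0, -0.2]
opening: 0.005
grasp_force: 0.1
```

```bash
python3 -c "from st import *;st()"
```

```text
t 3.3667 tcp [585.6  68.1  12.4] holder [  1.9 -54.1] yaw 8.6 F [-0.2  0.  -0.2] op 0.0 j6 -0.14
```

Request:
move_arm:
  targets:
    - [1,0.15,0,0]
    - [2,0.3,0,0]
    - [3,0.45,0,0]
    - [4,0.6,0,0]

```text
clock: 3.7
tcp_pos: [0.5895, 0.0687, 0.0124]
eef_rot: [0.652, 0.758, -0.0, -0.0]
wrist_force: [-0.4, -0.0, -0.1]
opening: 0.002
grasp_force: 0.1
```

```bash
python3 - <<'E'
from st import *;st()
i=cap('wrist')['image'][130:330,280:500]
cv2.imwrite('pics/w3.png',cv2.resize(i,None,fx=3,fy=3)[:,:,::-1])
E
```

```text
t 3.7 tcp [589.5  68.7  12.4] holder [  5.9 -54.1] yaw 8.6 F [-0.4 -0.  -0.1] op 0.0 j6 -0.13
```

View pics/w3.png

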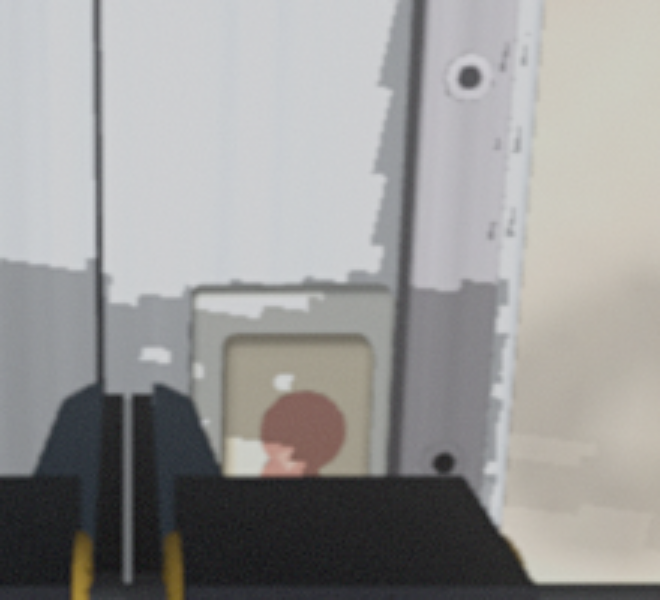

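The block is square now, with its right edge at about 393 against the rail foot at about 398. I'll press on in small steps until force shows.

Request:
move_arm:
  targets:
    - [0.7,0.1,0,0]
    - [1.4,0.2,0,0]
    - [2,0.3,0,0]

```text
clock: 4.0
tcp_pos: [0.591, 0.0689, 0.0123]
eef_rot: [0.652, 0.758, -0.0, -0.0]
wrist_force: [-5.3, -1.5, 1.0]
opening: 0.002
grasp_force: 2.3
```

```bash
python3 -c "from st import *;st()"
```

```text
t 4.0 tcp [591.   68.9  12.3] holder [  7.4 -54.1] yaw 8.6 F [-5.3 -1.5  1. ] op 0.0 j6 -0.13
```

Request:
move_arm:
  targets:
    - [0.8,0.1,0,0]
    - [0.8,0.1,0,0]
    - [0.8,0.1,0,0]

```text
clock: 4.25
tcp_pos: [0.5911, 0.0689, 0.0122]
eef_rot: [0.652, 0.758, -0.001, -0.001]
wrist_force: [-5.4, -1.8, 4.6]
opening: 0.008
grasp_force: 3.7
```

```bash
python3 - <<'E'
from st import *;st()
c_=ld('wrist')
for uv in [(345,226),(411,226)]: print(inv(pix2w(c_,uv,.017)))
i=cap('wrist')['image'][190:290,310:430]
cv2.imwrite('pics/w4.png',cv2.resize(i,None,fx=5,fy=5)[:,:,::-1])
E
```

```text
t 4.25 tcp [591.1  68.9  12.2] holder [  7.5 -54.1] yaw 8.6 F [-5.4 -1.8  4.6] op 0.01 j6 -0.13
[ 13.5 -22.1]
[ 40.6 -22.1]
```

View pics/w4.png

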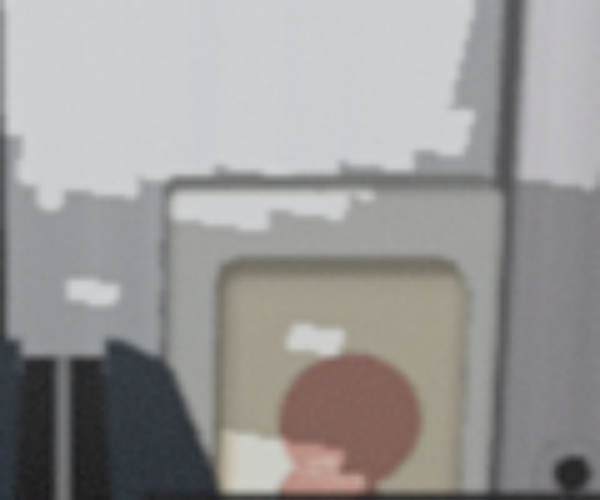

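The block is flush along the rail at about 5 N, with its leading end at y≈-22, well short of the pocket. Next I go round behind the trailing end.

Request:
move_arm:
  targets:
    - [-8,-1.2,0,0]
    - [-20.5,-3.1,0,0]
    - [-18,-18,0,0]
    - [-14.8,-40.7,0,0]
    - [-14.8,-40.7,0,0]
    - [5,-37.7,0,0]
    - [24.8,-34.7,0,0]
    - [24.8,-34.7,0,0]

```text
clock: 4.97
tcp_pos: [0.6207, 0.0346, 0.0129]
eef_rot: [0.652, 0.758, 0.001, 0.002]
wrist_force: [-1.2, -0.4, 0.7]
opening: 0.003
grasp_force: 0.0
```

Request:
move_arm:
  targets:
    - [-0.3,2,0,0]
    - [-0.6,4,0,0]
    - [-1.2,8,0,0]
    - [-1.8,12,0,0]
    - [-2.4,16,0,0]
    - [-3.0,20,0,0]
    - [-3.6,24,0,0]
    - [-4.2,28,0,0]

```text
clock: 5.63
tcp_pos: [0.6128, 0.0629, 0.0125]
eef_rot: [0.652, 0.758, 0.0, 0.0]
wrist_force: [0.5, -0.3, 0.1]
opening: 0.006
grasp_force: 0.2
```

```bash
cat > edge.py <<'E'
from st import *
# rectify the plate (z=17 mm) from a camera into the holder frame, 4 px/mm
def rect(n,x0,x1,y0,y1,z=.017,k=4):
    from fit import xf
    c_=cap(n);L=[(x1,y1,z*1e3),(x1,y0,z*1e3),(x0,y0,z*1e3),(x0,y1,z*1e3)]
    src=w2pix(c_,xf(H,L)).astype(np.float32);w,h=(y1-y0)*k,(x1-x0)*k
    M=cv2.getPerspectiveTransform(src,np.float32([[0,0],[w,0],[w,h],[0,h]]))
    return cv2.warpPerspective(c_['image'],M,(w,h)),c_
E
python3 - <<'E'
from edge import *;st()
r,_=rect('wrist',0,60,-60,110);cv2.imwrite('r1.png',r[:,:,::-1])
g=cv2.cvtColor(r,cv2.COLOR_RGB2GRAY).astype(int)
# profile along y over block base rows x=38..40 / 20..24
for xa,xb in((18,22),(36,39)):
    print(xa,[int(v) for v in g[(60-xb)*4:(60-xa)*4].mean(0)[::8]])
E
```

```text
t 5.6333 tcp [612.8  62.9  12.5] holder [ 28.  -63.3] yaw 8.61 F [ 0.5 -0.3  0.1] op 0.01 j6 -0.14
18 [0, 0, 0, 0, 0, 0, 0, 0, 0, 0, 0, 0, 0, 0, 0, 0, 0, 0, 0, 0, 0, 0, 0, 0, 0, 0, 0, 0, 0, 120, 202, 202, 203, 203, 203, 203, 203, 203, 204, 204, 204, 204, 204, 204, 204, 204, 204, 205, 204, 204, 205, 205, 205, 205, 205, 203, 207, 206, 188, 195, 201, 201, 200, 200, 200, 199, 199, 199, 198, 198, 198, 153, 153, 153, 154, 144, 125, 123, 81, 55, 54, 53, 52, 51, 49]
36 [0, 0, 0, 0, 0, 0, 0, 0, 0, 0, 0, 0, 0, 0, 0, 0, 0, 0, 0, 0, 0, 0, 0, 0, 0, 0, 0, 0, 0, 115, 180, 205, 203, 198, 193, 184, 178, 204, 199, 195, 188, 182, 178, 203, 198, 191, 186, 200, 205, 201, 196, 190, 184, 206, 204, 201, 207, 206, 204, 197, 196, 198, 200, 198, 199, 200, 199, 199, 197, 196, 199, 198, 197, 158, 151, 151, 125, 124, 150, 154, 192, 157, 114, 65, 50]
```

The finger is pushing the block along the rail, with no side force and the leading edge at y≈-5. I'll carry on.

Request:
move_arm:
  targets:
    - [-0.75,5,0,0]
    - [-1.5,10,0,0]
    - [-2.25,15,0,0]
    - [-3,20,0,0]
    - [-3.75,25,0,0]
    - [-4.5,30,0,0]
    - [-5.3,35,0,0]
    - [-6,40,0,0]

```text
clock: 6.35
tcp_pos: [0.6068, 0.1029, 0.0124]
eef_rot: [0.652, 0.758, -0.0, -0.0]
wrist_force: [-0.3, 0.4, 0.4]
opening: 0.002
grasp_force: 0.1
```

```bash
python3 - <<'E'
from edge import *;st()
r,_=rect('wrist',0,60,0,110);cv2.imwrite('r2.png',r[:,:,::-1])
g=cv2.cvtColor(r,cv2.COLOR_RGB2GRAY).astype(int)
# block leading-edge position at several x: strongest gradient in window y 25..50
d=np.abs(np.diff(cv2.GaussianBlur(r,(3,3),0).astype(int),axis=1)).sum(2)
for x in range(18,43,3):
    w=d[(60-x)*4-3:(60-x)*4+3].mean(0);a=(110-50)*4;b=(110-25)*4;print(x,110-(a+w[a:b].argmax())/4,int(w[a:b].max()))
E
```

```text
t 6.35 tcp [606.8 102.9  12.4] holder [ 28.1 -22.9] yaw 8.6 F [-0.3  0.4  0.4] op 0.0 j6 -0.08
18 40.0 60
21 34.25 60
24 34.5 59
27 40.25 69
30 34.5 57
33 34.5 57
36 34.25 55
39 39.5 60
42 26.75 21
```

Request:
move_arm:
  targets:
    - [-0.75,5,0,0]
    - [-1.5,10,0,0]
    - [-2.25,15,0,0]
    - [-3,20,0,0]
    - [-3.75,25,0,0]
    - [-4.5,30,0,0]
    - [-5.3,35,0,0]
    - [-6,40,0,0]

```text
clock: 7.07
tcp_pos: [0.6008, 0.1429, 0.0124]
eef_rot: [0.652, 0.758, -0.0, -0.0]
wrist_force: [-0.8, -0.1, -0.0]
opening: 0.002
grasp_force: 0.1
```

Request:
move_arm:
  targets:
    - [-0.3,2,0,0]
    - [-0.6,4,0,0]
    - [-0.9,6,0,0]
    - [-1.2,8,0,0]
    - [-1.35,9,0,0]
    - [-1.5,10,0,0]

```text
clock: 7.57
tcp_pos: [0.5994, 0.1524, 0.0124]
eef_rot: [0.652, 0.758, -0.0, 0.0]
wrist_force: [-0.2, -0.7, -0.9]
opening: 0.003
grasp_force: 0.1
```

```bash
python3 -c "from st import *;st()"
```

```text
t 7.5667 tcp [599.4 152.4  12.4] holder [28.2 27.2] yaw 8.59 F [-0.2 -0.7 -0.9] op 0.0 j6 0.0
```

Request:
move_arm:
  targets:
    - [-0.15,1,0,0]
    - [-0.3,2,0,0]
    - [-0.45,3,0,0]

```text
clock: 7.82
tcp_pos: [0.5991, 0.1549, 0.0125]
eef_rot: [0.652, 0.758, -0.0, 0.0]
wrist_force: [1.0, -9.5, 3.0]
opening: 0.005
grasp_force: 4.4
```

Request:
move_arm:
  targets:
    - [-0.1,0.7,0,0]
    - [-0.2,1.4,0,0]

```text
clock: 7.98
tcp_pos: [0.5991, 0.1555, 0.0126]
eef_rot: [0.652, 0.758, -0.0, 0.001]
wrist_force: [1.0, -16.5, 5.5]
opening: 0.006
grasp_force: 7.7
```

```bash
python3 -c "from st import *;st()"
```

```text
t 7.9833 tcp [599.1 155.5  12.6] holder [28.3 30.4] yaw 8.62 F [  1.  -16.5   5.5] op 0.01 j6 0.01
```

There's 16 N against the stop at the expected place. I'll back off, rise and check the seating.

Request:
move_arm:
  targets:
    - [0.3,-2,0,0]
    - [1.8,-12,0,0]
    - [1.8,-12,20,0]
    - [1.8,-12,50,0]
    - [1.8,-12,80,0]
    - [1.8,-12,90,0]
    - [1.8,-12,90,0]
    - [1.8,-12,90,0]

```text
clock: 8.65
tcp_pos: [0.6007, 0.1444, 0.1025]
eef_rot: [0.652, 0.758, 0.0, 0.0]
wrist_force: [0.5, 0.3, -0.6]
opening: 0.003
grasp_force: 0.0
```

```bash
cat > wax.py <<'E'
from edge import *
from fit import xf
def wax(n):
    c_=cap(n);im=c_['image'].astype(int)
    hull=np.int32(w2pix(c_,xf(H,[(48,100,25),(48,40,25),(8,40,25),(8,100,25)])))
    m=np.zeros(im.shape[:2],np.uint8);cv2.fillPoly(m,[hull],1)
    cr=((im[...,0]-im[...,2]>14)&(im.sum(2)>200)&(m>0)).astype(np.uint8)
    k,lab,s,_=cv2.connectedComponentsWithStats(cr);i=1+s[1:,4].argmax()
    v,u=np.nonzero(lab==i);rc=cv2.minAreaRect(np.float32(np.c_[u,v]))
    print(n,'area',s[i,4],'wax corners holder',[inv(pix2w(c_,p,.025)).tolist() for p in cv2.boxPoints(rc)])
    print('  expected area',cv2.contourArea(np.float32(w2pix(c_,xf(H,[(40,87,25),(40,57,25),(20,57,25),(20,87,25)])))))
    for nm,P in(('hub',(-4.4,76,28)),('keepcorner',(44,92,21.5))): print('  ',nm,w2pix(c_,xf(H,[P])).round(1).tolist())
    return c_
if __name__=='__main__':
    st();c_=wax('wrist');wax('top')
    r,_=rect('wrist',-20,62,30,115,z=.0215,k=6);cv2.imwrite('pics/seat.png',r[:,:,::-1])
E
python3 wax.py
```

```text
t 8.65 tcp [600.7 144.4 102.5] holder [28.3 19.2] yaw 8.59 F [ 0.5  0.3 -0.6] op 0.0 j6 -0.01
wrist area 439 wax corners holder [[23.0, 79.0], [34.1, 79.0], [34.2, 62.8], [23.0, 62.8]]
  expected area 1774.8613370286766
   hub [[268.3, 150.6]]
   keepcorner [[352.1, 121.8]]Traceback (most recent call last):
  File "wax.py", line 15, in <module>
    st();c_=wax('wrist');wax('top')
                         ~~~^^^^^^^
  File "wax.py", line 8, in wax
    k,lab,s,_=cv2.connectedComponentsWithStats(cr);i=1+s[1:,4].argmax()
                                                       ~~~~~~~~~~~~~~^^
ValueError: attempt to get argmax of an empty sequence
```

```bash
python3 - <<'E'
from edge import *
r,_=rect('wrist',-20,62,30,115,z=.0215,k=6);cv2.imwrite('pics/seat.png',r[:,:,::-1])
E
```

```text
(no output)
```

View pics/seat.png

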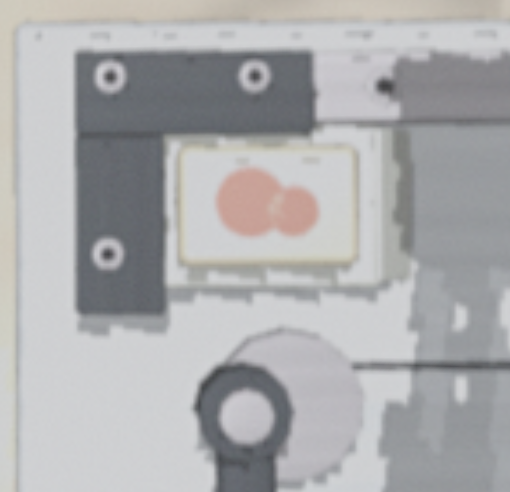

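The block is seated and square, about 2 mm from wax to keeper on both sides, as it must be. Hub at (246,415), cam open. Now I work out the lever sweep.

```bash
python3 - <<'E'
from st import *
P=np.array([-5.5,75])
def F(th,off): return P+75*np.array([-np.cos(th),-np.sin(th)])-off*np.array([np.sin(th),-np.cos(th)])
R=np.array([[c,-s],[s,c]])
W=lambda p:H[:2]*1e3+R@p
a=W(F(.06,32));print('approach',a,'delta',a-[600.6,144.9],'turn',-90+3.4)
prev=a
for th in np.r_[.06,np.arange(.15,1.75,.1),1.66]:
    w=W(F(th,18.3));print(round(th,2),np.round(w,1),'rel',np.round(w-a,1),'turn',round(np.degrees(th-.06),1))
E
```

```text
approach [478.92479951 210.26003654] delta [-121.67520049   65.36003654] turn -86.6
0.06 [481.8 196.9] rel [  2.9 -13.4] turn 0.0
0.15 [481.9 189.9] rel [  3.  -20.3] turn 5.2
0.25 [482.7 182.2] rel [  3.8 -28. ] turn 10.9
0.35 [484.4 174.7] rel [  5.4 -35.6] turn 16.6
0.45 [486.7 167.4] rel [  7.8 -42.9] turn 22.3
0.55 [489.8 160.3] rel [ 10.9 -50. ] turn 28.1
0.65 [493.6 153.5] rel [ 14.6 -56.7] turn 33.8
0.75 [498.  147.2] rel [ 19.1 -63. ] turn 39.5
0.85 [503.  141.4] rel [ 24.1 -68.9] turn 45.3
0.95 [508.6 136.1] rel [ 29.7 -74.2] turn 51.0
1.05 [514.7 131.3] rel [ 35.8 -78.9] turn 56.7
1.15 [521.3 127.2] rel [ 42.3 -83. ] turn 62.5
1.25 [528.2 123.8] rel [ 49.3 -86.5] turn 68.2
1.35 [535.4 121.1] rel [ 56.5 -89.2] turn 73.9
1.45 [542.9 119.1] rel [ 63.9 -91.2] turn 79.6
1.55 [550.5 117.9] rel [ 71.5 -92.4] turn 85.4
1.65 [558.2 117.4] rel [ 79.3 -92.9] turn 91.1
1.66 [558.9 117.4] rel [ 80.  -92.9] turn 91.7
```

Request:
move_arm:
  targets:
    - [-9,5,0,-6.7]
    - [-18,10,0,-13.4]
    - [-27,15,0,-20.1]
    - [-36,20,0,-26.8]
    - [-45,25,0,-33.5]
    - [-54,30,0,-40.2]
    - [-63,35,0,-46.9]
    - [-72,40,0,-53.6]

```text
clock: 9.47
tcp_pos: [0.5275, 0.1848, 0.1012]
eef_rot: [0.925, 0.38, -0.001, -0.0]
wrist_force: [-0.3, -1.2, 0.7]
opening: 0.007
grasp_force: 0.0
```

Request:
move_arm:
  targets:
    - [-10,5,0,-6.7]
    - [-20,10,0,-13.4]
    - [-30,15,0,-20.1]
    - [-40,20,0,-26.8]
    - [-49.7,25.4,0,-33]
    - [-49.7,25.4,0,-33]

```text
clock: 9.97
tcp_pos: [0.4766, 0.2105, 0.1014]
eef_rot: [0.995, 0.102, -0.002, 0.0]
wrist_force: [-0.0, -0.2, 0.4]
opening: 0.003
grasp_force: 0.0
```

Request:
move_arm:
  targets:
    - [0,0,-25,0]
    - [0,0,-50,0]
    - [0,0,-65,0]
    - [0,0,-72,0]
    - [0,0,-72,0]

```text
clock: 10.38
tcp_pos: [0.4782, 0.2096, 0.0287]
eef_rot: [0.994, 0.106, -0.001, 0.0]
wrist_force: [-0.3, -0.1, 0.1]
opening: 0.007
grasp_force: 0.0
```

```bash
python3 -c "from st import *;st()"
```

```text
t 10.3833 tcp [478.2 209.6  28.7] holder [-83.1 101.9] yaw -77.85 F [-0.3 -0.1  0.1] op 0.01 j6 1.66
```

Request:
move_arm:
  targets:
    - [1.5,-7,1,0]
    - [2.9,-13.4,1,0]
    - [3,-20.3,1,5.2]
    - [3.8,-28,1,10.9]
    - [5.4,-35.6,1,16.6]
    - [7.8,-42.9,1,22.3]
    - [10.9,-50,1,28.1]
    - [14.6,-56.7,1,33.8]

```text
clock: 11.05
tcp_pos: [0.4942, 0.1525, 0.0325]
eef_rot: [0.92, 0.392, 0.001, 0.0]
wrist_force: [-0.2, 1.3, -0.1]
opening: 0.003
grasp_force: 0.5
```

Request:
move_arm:
  targets:
    - [4.5,-6.3,0,5.7]
    - [9.5,-12.2,0,11.5]
    - [15.1,-17.5,0,17.2]
    - [21.2,-22.2,0,22.9]
    - [27.7,-26.3,0,28.7]
    - [27.7,-26.3,0,28.7]

```text
clock: 11.55
tcp_pos: [0.523, 0.126, 0.0325]
eef_rot: [0.794, 0.607, 0.001, 0.001]
wrist_force: [0.1, 0.0, 0.9]
opening: 0.003
grasp_force: 0.0
```

```bash
cat > knob.py <<'E'
from edge import *
from fit import xf
def knob(n='top'):
    c_=cap(n);im=c_['image'].astype(int).max(2);best=None
    for th in np.arange(-.1,1.9,.01):
        K=np.array([-5.5-75*np.cos(th),75-75*np.sin(th)])
        pts=[(K[0]+r*np.cos(a),K[1]+r*np.sin(a),50) for r in(0,4,8) for a in np.arange(0,6.28,.5)]
        lever=[(-5.5-q*np.cos(th),75-q*np.sin(th),23) for q in range(14,60,4)]
        uv=np.clip(w2pix(c_,xf(H,pts+lever)).round().astype(int),0,[639,479]);v=im[uv[:,1],uv[:,0]].mean()
        if best is None or v<best[0]: best=(v,round(th,2))
    print('lever est',n,best)
if __name__=='__main__': st();knob();knob('scene')
E
python3 knob.py
```

```text
t 11.55 tcp [523.  126.   32.5] holder [-51.3  12.5] yaw -15.21 F [0.1 0.  0.9] op 0.0 j6 0.39
lever est top (np.float64(135.80392156862746), np.float64(-0.01))
lever est scene (np.float64(37.72549019607843), np.float64(1.01))
```

Request:
move_arm:
  targets:
    - [3.5,-1.8,0,2.8]
    - [7,-3.5,0,5.7]
    - [10.6,-5,0,8.6]
    - [14.2,-6.2,0,11.4]
    - [17.9,-7.3,0,14.2]
    - [21.6,-8.2,0,17.1]

```text
clock: 12.15
tcp_pos: [0.5419, 0.1188, 0.0317]
eef_rot: [0.698, 0.717, -0.0, -0.0]
wrist_force: [-2.1, -1.3, 1.1]
opening: 0.005
grasp_force: 1.4
```

Request:
move_arm:
  targets:
    - [3.8,-0.7,0,2.9]
    - [7.6,-1.2,0,5.8]
    - [11.5,-1.5,0,8.6]

```text
clock: 12.4
tcp_pos: [0.5534, 0.1173, 0.0316]
eef_rot: [0.642, 0.767, -0.0, -0.0]
wrist_force: [-2.3, -2.1, 0.4]
opening: 0.008
grasp_force: 1.4
```

```bash
python3 knob.py
```

```text
t 12.4 tcp [553.4 117.3  31.6] holder [-22.6  -0.6] yaw 10.15 F [-2.3 -2.1  0.4] op 0.01 j6 -0.07
lever est top (np.float64(60.07843137254902), np.float64(0.61))
lever est scene (np.float64(40.03921568627451), np.float64(1.61))
```

Request:
move_arm:
  targets:
    - [1.5,0.2,0,0]
    - [3,0.4,0,1]
    - [4.5,0.6,0,2]
    - [6,0.8,0,3]

```text
clock: 12.83
tcp_pos: [0.5593, 0.1181, 0.0313]
eef_rot: [0.621, 0.784, -0.001, -0.001]
wrist_force: [-10.9, -4.6, 4.6]
opening: 0.003
grasp_force: 5.9
```

```bash
python3 knob.py
```

```text
t 12.8333 tcp [559.3 118.1  31.3] holder [-16.6  -0.7] yaw 13.26 F [-10.9  -4.6   4.6] op 0.0 j6 -0.13
lever est top (np.float64(53.15686274509804), np.float64(0.67))
lever est scene (np.float64(41.35294117647059), np.float64(1.68))
```

Request:
move_arm:
  targets:
    - [1,0.2,0,0]
    - [1.5,0.3,0,0]
    - [1.5,0.3,0,0]

```text
clock: 13.18
tcp_pos: [0.5594, 0.1181, 0.0311]
eef_rot: [0.621, 0.784, -0.002, -0.001]
wrist_force: [-10.9, -4.7, 8.7]
opening: 0.006
grasp_force: 6.6
```

Request:
move_arm:
  targets:
    - [-5,-1,0,0]
    - [-20,-3.5,0,0]
    - [-40,-7,0,0]
    - [-40,-7,30,0]
    - [-40,-7,70,0]
    - [-40,-7,110,0]
    - [-40,30,140,0]
    - [-40,60,150,0]

```text
clock: 13.85
tcp_pos: [0.5235, 0.1786, 0.1856]
eef_rot: [0.622, 0.783, 0.002, 0.002]
wrist_force: [1.0, 1.2, 0.7]
opening: 0.006
grasp_force: 0.0
```

Request:
move_arm:
  targets:
    - [-20,35,10,0]
    - [-40,70,20,0]
    - [-60,105,30,0]
    - [-80,140,30,0]
    - [-100,175,30,0]
    - [-120,205,30,0]
    - [-140,240,30,0]
    - [-140,240,30,0]

```text
clock: 14.52
tcp_pos: [0.3783, 0.4238, 0.2116]
eef_rot: [0.619, 0.785, 0.001, -0.001]
wrist_force: [-1.6, -0.3, -0.3]
opening: 0.006
grasp_force: 0.0
```

```bash
python3 - <<'E'
from knob import *
st();knob();knob('scene')
a=cv2.imread('pics/top0.png')[:,:,::-1];b=cap('top')['image']
d=(np.abs(a.astype(int)-b).max(2)>40).astype(np.uint8)
n,l,s,_=cv2.connectedComponentsWithStats(cv2.morphologyEx(d,cv2.MORPH_CLOSE,np.ones((3,3))))
print('changed',s[1:][s[1:,4]>12].tolist())
# scan block's wax: red specimen centroid
c_=cap('top');im=b.astype(int)
for nm,arr in(('before',a.astype(int)),('after',im)):
    m=(arr[...,0]-arr[...,2]>22);m[:200]=0;m[275:]=0;m[:,:218]=0;m[:,330:]=0
    v,u=np.nonzero(m);print(nm,len(u),inv(pix2w(c_,(u.mean(),v.mean()),.025)) if len(u) else '')
E
```

```text
t 14.5167 tcp [378.3 423.8 211.6] holder [-149.8  328.6] yaw 13.45 F [-1.6 -0.3 -0.3] op 0.01 j6 0.5
lever est top (np.float64(50.333333333333336), np.float64(1.63))
lever est scene (np.float64(43.13725490196079), np.float64(1.6))
changed [[226, 226, 22, 18, 139], [232, 237, 47, 64, 727], [287, 236, 21, 13, 103], [0, 293, 69, 145, 4588], [107, 386, 66, 24, 877]]
before 33 [  6.  -47.9]
after 31 [31.7 73.5]
```

The finger stalled at (559.4,118.1). The predicted place for the 1.66 stop is (558.9,117.4), so the lever is at its stop. The block is at its seat, the bystanders haven't moved and the arm is clear, so I'm handing in.

```bash
python3 -c "from cell import ctrl;print(ctrl.job_done())"
```

```text
the job is handed in; nothing more can be done
None
```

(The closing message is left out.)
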